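Shut the tilt-out utensil box and hold its sprung lock turned with the key

ROBOT

A 6-joint arm with a two-finger parallel gripper is mounted at the origin on the work surface. World frame = base frame: x ahead of the robot, y to its left, z up, the work surface at z = 0. Lengths are in mm, angles in rad, forces in N, time in s.
With the tool pointing down it reaches from about 300 to 775 mm from the base axis. Payload 14.6 kg.
Tool frame: the origin (TCP) lies midway between the tips of the shut fingers; the grasp point (between the pads) lies 19 mm behind it (manip.grip_point_offset is the distance from the TCP to the grasp point, in mm); x points along the fingers, z is the direction in which the jaws open and shut, and the axes are right-handed (so a half turn about x gives the same grasp; the last joint's range is limited). The gripper opens to 94 mm and grips with 3 to 60 N. Pads are 16 mm wide; open, the fingers measure 119 mm over their backs; the gripper's body (75 mm by 177 mm) begins 78 mm behind the grasp point.
Start: joints at [1.245, 0.3, 1.521, -0, 1.321, -0.067], TCP at [140.754, 531.674, 205.446] pointing down, gripper open.
Joint ranges: [-3.03, 3.03], [-0.79, 2.21], [0.23, 2.52], [-1.04, 4.18], [0, 3.07], [-2.55, 2.55]. Speed limits (rad/s): [2.22, 2.22, 2.57, 3.14, 3.14, 3.14].

INTERFACE

Orientations are given as [roll, pitch, yaw] about the fixed x, y, z axes, in that order (R = Rz(yaw) Ry(pitch) Rx(roll)).
In Python, from cell import manip, camera, calibration, order gives the robot as it stands.
- The arm moves only by the tool jog_arm, never from a script. Its arguments are lists of equal length, an entry for each row: "turn": the turn, a rotation vector about the tool's x, y, z in degrees, a list of three; "dp": the shift along the tool's x, y, z in cm, a list of three; "gripper": the closure, from 0 (fully open) to 1 (shut). In form: {"turn": [[ax, ay, az], ...], "dp": [[tx, ty, tz], ...], "gripper": [gripper, ...]}. A call has 1 to 8 rows; each row shifts and turns the pose as measured when the row begins, along the tool's axes as they then stand; what a row does not reach is not made up. A row lasts 1/8 s, in which the tool goes at most 62.5 mm and 10.7 degrees, less where a joint would pass 70% of its speed; a pose out of reach is approached as far as the arm can. A call is refused whole if a number of a shift passes 6.25 or a number of a turn 10.7, either way. A call with a gripper value outside its range is refused whole. The fingers move at their own pace and stop on an object; "grip_force" is the grip in N (left out, the last holds). Time passes only in rows, so rows that do not move let the fingers close. It gives the time, the measured TCP pose, the force and the opening at its end, in the units of the state.
- manip.read_state(): the state, without advancing time (a new reading comes with each control period).
- camera(name): name is "scene" or "top" or "wrist"; returns (picture, depth): 420x560x3 uint8, red, green, blue; 420x560 float32, mm along the optical axis (not along the pixel's ray), 0 where there is no reading.
- calibration(name): a dict with "K" (3x3 intrinsics, pixels), "world_from_camera" (4x4, takes a point from camera to world coordinates). Camera axes: x right, y down, z forward; pixel columns grow to the right and rows downward; lengths in mm; the calibration is good to about 2 mm. The wrist camera is an equidistant fisheye: a pixel r from the principal point sees the ray r / f radians off the axis. A picture is of the moment at which its call begins: read the wrist's pose just before it. calibration takes no time and is no camera call; for the wrist camera it gives the pose at the moment of the call.
- order.sign_off(): hands the job in, once; it reports no verdict.
The state is a dict: "clock": time; "joints": joint angles; "qd": joint speeds; "effort": joint torques, N m; "eef_pos": TCP position; "eef_rot": TCP orientation; "wrist_force": force on the tool from outside, world axes, zero at the start; "moment": the same for the moment, N m; "finger_gap": finger opening in mm.
Only numpy, scipy, OpenCV 4.12 (cv2) and the standard library are available. Lean on these libraries where they do the work, as an engineer would, in place of code of your own. Each camera call takes 0.05 s, during which the arm holds its last target.

TASK

The utensil box stands tipped open on its board: push it back level into its case until it is fully shut. Then take the key from its wooden stand, work it down past the sticky pins of the lock on top of the case until it is fully home, and turn it a quarter turn clockwise (seen from above). The lock springs back, so finish while still gripping the key and holding it turned, with the box shut; leave the rice bowl, teaspoon and steel cup where they are.

Things in the scene. Friction and masses are not known exactly. Their poses are not given: they have to be found in the camera images.
- box (a joint): Tilt of the utensil box, rad: 0 = level and fully shut in its case, positive = top tipped out towards the robot (0.7 at most). The hinge lies along the lower front edge of the panel, 21 mm above the ledge. It is stiff: the box stays where it is left; 3 to 5 N at the panel's upper part moves it, to a firm stop when shut.
- panel_top (a point): Middle of the upper edge of the outer face of the box's wooden front panel (198 mm wide, 110 high, 8 thick). It tilts with the box, 113 mm above the hinge and 8 mm out from it: 134 mm above the ledge when shut. x axis: into the case (level when shut), y along the edge, z up the panel. A knob 16 mm across stands out 20 mm from the panel, 71 mm below this point; above it the panel is plain.
- station: Fixed wooden board (300 by 280 mm, 18 mm thick) with the open-fronted aluminium case for the box on it, 140 mm deep, 200 mm wide, its flat top 138 mm above the ledge. Origin on the ledge under the case's centre; x axis points away from the shut panel into the case. A blue clamp holds the board at its far edge.
- lock_mouth (a point): Centre of the top face of the brass lock cylinder (35 mm across) on the case's top, 150 mm above the ledge, 88 mm behind the shut panel's outer face. The keyway runs straight down from it: 14.5 mm (along this point's x) by 6.5 mm, 36 mm deep; a funnel round it, 23 by 15 mm at the top, is 5 mm deep. The point turns with the cylinder.
- lock (a joint): Turn of the lock cylinder, rad: 0 = rest, grows clockwise seen from above to a stop at 1.6; the blade has about 0.13 rad of play in the keyway, so the key turns that much further. A spring (0.06 N m per rad) takes it back to 0 when let go. Two pairs of sprung sticky pins, 13 and 23 mm down the keyway, resist the blade with about 5 to 10 N, more when off-centre; a steady push with small wiggles gets past.
- key_center (a point): Centre of the key's black handle, a block 34 mm wide (this point's x), 12 mm thick (y), 50 mm high (z, up). Below it, on its centre line, a steel blade points down: 12 mm wide (x), 5 thick, 32 long, tip tapered. The same either way round (half turn about z); about 60 g. Fully home, the handle's underside rests on the cylinder's top face: this point is then 25 mm above lock_mouth.
- key_tip (a point): Lower end of the key's blade, 57 mm below key_center along the key's axis; same axes.
- key: The key; origin at the blade's lower end, axes as point key_center.
- stand: Fixed wooden key stand, 60 by 50 mm, 45 mm high; origin under its centre. The key stands loose in a slot in its top, the handle's underside on the stand's top; lift it straight up at least 35 mm to clear. Some 10 cm or more beyond the key is a drying rack with upright plates, 185 mm high.
- bowl: White ceramic rice bowl, 116 mm across, 55 mm high, bystander; origin at the centre of its foot.
- teaspoon: Steel teaspoon, 140 mm long, lying on the ledge along its x axis, bystander; origin at its underside near the middle.
- cup: Steel cup, 72 mm across, 80 mm high, bystander; origin at the centre of its base.

How it is judged:
By the outcome, as a careful person would: the job done as asked, in the order asked, and still so for the second after the job is handed in, while the arm keeps its last pose, push and grip.
It also fails if it takes over 64 s, if anything falls off the work surface, if the arm or the gripper's body presses on something with over 40 N, if the wrist force passes 120 N, or if a joint passes its speed limit or range.

## Working session

There is one attempt and no reset: what is moved stays moved. The work goes in short steps, Python scripts to look and compute and a tool call to move; the robot and the scene stay as the last step left them, time stands still between calls to the robot, and variables do not carry over. Pictures are saved under pics/ and viewed, and the job is handed in when it is done.

Besides the shell and the picture viewer there is one more tool, called after "Request:" as name(argument=value, ...), one argument or row to a line, values as JSON. jog_arm: Moves the arm, as the interface text tells. Its arguments: {"type":"object","properties":{"turn":{"type":"array","items":{"type":"array","items":{"type":"number"}}},"dp":{"type":"array","items":{"type":"array","items":{"type":"number"}}},"gripper":{"type":"array","items":{"type":"number"}},"grip_force":{"type":"number"}},"required":["turn","dp","gripper"]}

```bash
mkdir -p pics; ls
cat > h.py <<'E'
import numpy as np, cv2
from cell import manip, camera, calibration, order
from scipy.spatial.transform import Rotation as R
def snap(n,f):
    im,d=camera(n); cv2.imwrite(f'pics/{f}.png',im[:,:,::-1]); np.savez(f'pics/{f}.npz',im=im,d=d,K=calibration(n)['K'],T=calibration(n)['world_from_camera']); return im,d
def pts(f):
    z=np.load(f'pics/{f}.npz'); d=z['d'];K=z['K'];T=z['T']
    v,u=np.mgrid[:d.shape[0],:d.shape[1]]
    P=np.stack([(u-K[0,2])/K[0,0]*d,(v-K[1,2])/K[1,1]*d,d],-1)
    W=P@T[:3,:3].T+T[:3,3]; W[d==0]=np.nan
    return z['im'],W
E
python3 - <<'E'
from h import *
print(manip.read_state())
snap('scene','s0');snap('top','t0')
for n in('scene','top'): print(calibration(n))
E
```

```text
pics
{'clock': 0.0, 'joints': array([ 1.24542430e+00,  3.00448495e-01,  1.52159131e+00, -1.48621541e-05,
        1.32069502e+00, -6.65993666e-02]), 'qd': array([-7.38883559e-04,  1.15269519e-03, -9.72123799e-04, -7.62179059e-04,
       -3.54759174e-03, -5.55024105e-05]), 'effort': array([-7.92906267e-04, -5.31806481e+01, -3.52734804e+01,  7.08226603e-02,
        2.43505149e-02, -1.13238042e-05]), 'eef_pos': array([140.66289885, 531.43334133, 204.89440175]), 'eef_rot': array([ 3.08759629,  1.56965407, -1.88356166]), 'wrist_force': array([-0.37293134, -0.32497291,  0.38364604]), 'moment': array([ 0.01937966,  0.03629699, -0.00794961]), 'finger_gap': 94.21719182386265}
{'K': array([[420.0081948 ,   0.        , 282.96845202],
       [  0.        , 420.0081948 , 205.70654438],
       [  0.        ,   0.        ,   1.        ]]), 'world_from_camera': array([[ 3.34494287e-01,  5.62335807e-01, -7.56235422e-01,
         1.27554181e+03],
       [ 9.42180555e-01, -2.16777763e-01,  2.55544913e-01,
        -2.90765656e+02],
       [-2.02329687e-02, -7.97988623e-01, -6.02332786e-01,
         7.47637808e+02],
       [ 0.00000000e+00,  0.00000000e+00,  0.00000000e+00,
         1.00000000e+00]])}
{'K': array([[404.66645857,   0.        , 284.01541619],
       [  0.        , 404.66645857, 211.78799236],
       [  0.        ,   0.        ,   1.        ]]), 'world_from_camera': array([[-1.47962925e-02, -9.98373418e-01,  5.50598659e-02,
         4.27097746e+02],
       [-9.99827462e-01,  1.41544443e-02, -1.20290639e-02,
        -1.16216910e+01],
       [ 1.12301559e-02, -5.52283515e-02, -9.98410593e-01,
         1.07319077e+03],
       [ 0.00000000e+00,  0.00000000e+00,  0.00000000e+00,
         1.00000000e+00]])}
```

View pics/s0.png

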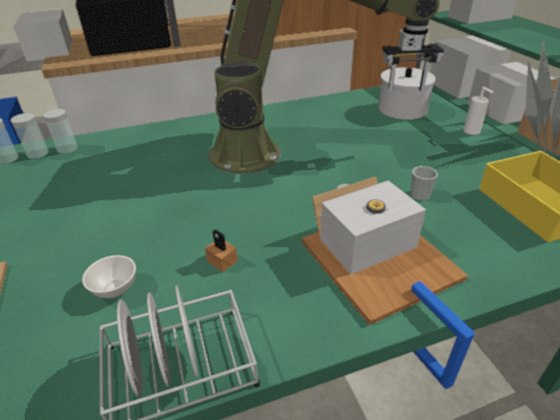

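View pics/t0.png

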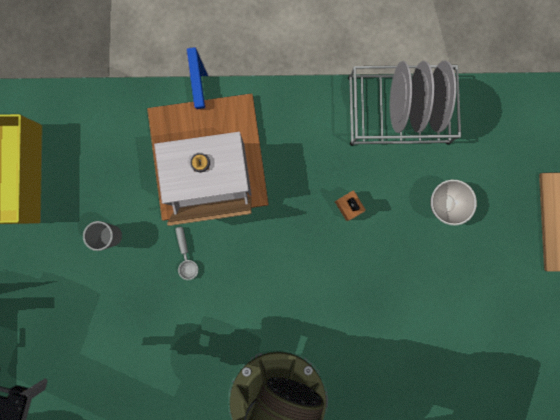

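The scene view has the case at (372,225), the key at (221,245) and the bowl at (110,278). The top view has the lock at (200,162), the key handle at (353,204), the tipped panel's upper edge along (165–250, 215), and the teaspoon just in front of it at (185,255).

Run:
```python
from h import *
im,W=pts('t0')
for n,(r0,r1,c0,c1) in dict(case=(80,235,130,290),key=(180,230,325,380)).items():
    z=im[r0:r1,c0:c1]; cv2.imwrite(f'pics/crop_{n}.png',cv2.resize(z,None,fx=5 if n=='case' else 10,fy=5 if n=='case' else 10,interpolation=cv2.INTER_NEAREST)[:,:,::-1])
# case top by height
for (u,v) in [(160,150),(200,150),(235,150),(200,185),(240,190),(165,190),(170,212),(200,213),(245,210),(200,100),(260,200),(353,204),(353,195),(345,205),(300,300),(188,162),(212,162),(200,162)]:
    print((u,v),W[v,u].round(1),im[v,u])
```

```text
(160, 150) [626.5 263.3 138.7] [191 187 187]
(200, 150) [624.8 170.  141.5] [194 190 189]
(235, 150) [624.5  89.2 138.4] [186 182 183]
(200, 185) [543.7 171.  137.6] [187 183 186]
(240, 190) [530.6  78.3 139. ] [187 182 184]
(165, 190) [533.  251.5 138.9] [188 184 185]
(170, 212) [488.8 271.6  21.2] [139  90  57]
(200, 213) [480.7 178.4 100.5] [95 71 50]
(245, 210) [485.1  68.7 121.2] [99 76 55]
(200, 100) [776.  188.6  43.6] [ 46  91 184]
(260, 200) [516.9  37.9  19.4] [119  79  49]
(353, 204) [ 498.  -192.2   89.4] [62 64 64]
(353, 195) [ 524.  -200.4   48.2] [158 102  64]
(345, 205) [ 498.9 -179.9   44.8] [137  89  53]
(300, 300) [254.  -63.    1.7] [55 97 78]
(188, 162) [597.7 198.5 138.2] [171 167 168]
(212, 162) [596.9 142.8 138.4] [139 136 137]
(200, 162) [599.4 172.9 126.9] [77 61 42]
```

Run:
```python
from h import *
im,W=pts('t0')
z=W[...,2]
z0=np.nanmedian(z[240:300,280:330]);print('table',z0)
v,u=np.mgrid[:420,:560]
roi=(u>140)&(u<280)&(v>90)&(v<240)
def fit(m,nm):
    m=m.astype(np.uint8); n,l,s,c=cv2.connectedComponentsWithStats(m)
    k=1+np.argmax(s[1:,4]); q=(l==k); P=W[q][:,:2]; P=P[~np.isnan(P[:,0])]
    print(nm,q.sum(),cv2.minAreaRect(P.astype(np.float32)),'z',np.nanmedian(W[q][:,2]))
    return q
fit(roi&(z>128)&(z<145),'casetop')
fit(roi&(z>145)&(z<175),'lock')
fit(roi&(z>10)&(z<30),'board')
roi2=(u>325)&(u<380)&(v>180)&(v<230)
fit(roi2&(z>38)&(z<52),'stand')
fit(roi2&(z>70),'key')
q=roi&(v>200)&(z>85)&(z<128)
fit(q,'panel')
hsv=cv2.cvtColor(im,cv2.COLOR_RGB2HSV)
q=roi2&(im.max(-1)<50); print('blackkey',q.sum(),u[q].mean(),v[q].mean(),np.nanmedian(z[q]))
```

```text
table 0.8096331256576832
casetop 4894 ((586.7879028320312, 168.02391052246094), (141.06922912597656, 200.5337371826172), 7.522806167602539) z 138.74053210840572
lock 266 ((595.65576171875, 168.866943359375), (42.169044494628906, 42.01078414916992), 0.6143396496772766) z 149.7959092674285
board 5295 ((636.286376953125, 174.7124786376953), (300.53155517578125, 281.0050354003906), 7.445484161376953) z 18.656302827321042
stand 355 ((499.7420654296875, -195.974609375), (59.36202621459961, 50.50126647949219), 30.08123207092285) z 45.52129586014871
key 88 ((499.938232421875, -195.72555541992188), (32.86566162109375, 12.75258731842041), 29.934947967529297) z 94.5095380550415
panel 755 ((477.8927001953125, 153.02996826171875), (25.202674865722656, 197.17294311523438), 7.569397926330566) z 115.85496830355805
blackkey 83 353.04819277108436 204.09638554216866 93.35793485355424
```

View pics/crop_case.png

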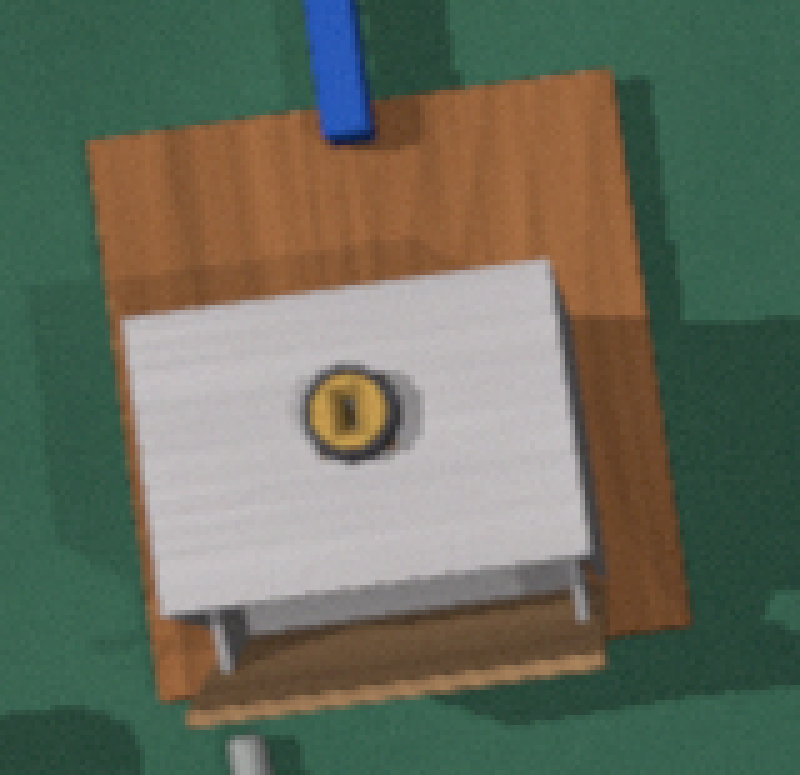

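View pics/crop_key.png

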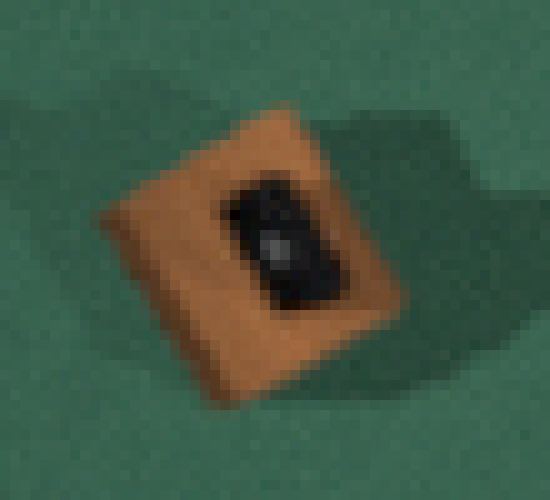

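```bash
cat >> h.py <<'E'
def tool():
    s=manip.read_state(); Rm=R.from_euler('xyz',s['eef_rot']).as_matrix(); return s,np.array(s['eef_pos']),Rm
def head(v): return np.degrees(np.arctan2(v[1],v[0]))
def plan(target,zhead=None):
    """shift in tool axes (cm) to target; turn about tool axes (deg) to be vertical with jaw axis heading zhead"""
    s,p,Rm=tool(); print('clock',round(s['clock'],3),'tcp',p.round(1),'zhead',round(head(Rm[:,2]),2),'xdown',Rm[:,0].round(4),'F',s['wrist_force'].round(1),'M',s['moment'].round(2),'gap',round(s['finger_gap'],1),'j',np.round(s['joints'],2))
    if target is not None: print('dp cm',(Rm.T@(np.array(target)-p)/10).round(2),'world',(np.array(target)-p).round(1))
    if zhead is not None:
        a=np.radians(zhead); z=np.array([np.cos(a),np.sin(a),0]); x=np.array([0,0,-1.]); Rt=np.stack([x,np.cross(z,x),z],1)
        print('turn deg',np.degrees(R.from_matrix(Rm.T@Rt).as_rotvec()).round(2))
        if target is not None: print('dp after turn',(Rt.T@(np.array(target)-p)/10).round(2))
E
python3 - <<'E'
from h import *
plan(None)
z=np.load('pics/t0.npz');K=z['K'];T=z['T']
def ray(u,v,h):
    d=T[:3,:3]@np.array([(u-K[0,2])/K[0,0],(v-K[1,2])/K[1,1],1]); return T[:3,3]+d*(h-T[2,3])/d[2]
print('lock top',ray(199.4,162.6,150))
im,W=pts('t0')
hsv=cv2.cvtColor(im,cv2.COLOR_RGB2HSV)
v,u=np.mgrid[:420,:560]
m=(u>180)&(u<220)&(v>145)&(v<180)&(hsv[...,1]>110)&(hsv[...,2]>110)
c=cv2.findContours(m.astype(np.uint8),0,1)[0]; c=max(c,key=len); (a,b),r=cv2.minEnclosingCircle(c); print(a,b,r,ray(a,b,150))
im2,W2=pts('s0')
hsv=cv2.cvtColor(im2,cv2.COLOR_RGB2HSV)
zs=np.load('pics/s0.npz');K=zs['K'];T=zs['T']
m=(u>355)&(u<395)&(v>190)&(v<220)&(hsv[...,1]>90)&(hsv[...,2]>110)
c=cv2.findContours(m.astype(np.uint8),0,1)[0]; c=max(c,key=len);print(cv2.fitEllipse(c));a,b=cv2.fitEllipse(c)[0];print('scene lock',ray(a,b,150))
m=(u>205)&(u<230)&(v>225)&(v<255)&(W2[...,2]>48)
print('scene key',m.sum(),np.nanmean(W2[m],0))
# panel edge profile along station x at several y, relative
a=np.radians(7.5);ux=np.array([np.cos(a),np.sin(a)]);uy=np.array([-ux[1],ux[0]])
mm=(u>150)&(u<260)&(v>195)&(v<228)
P=W[mm];col=im[mm]; q=(P[:,:2]-[595.7,168.9]); s=q@ux; t=q@uy
k=(abs(t)<80)&(P[:,2]>60)
for b0 in range(-140,-80,3):
    kk=k&(s>=b0)&(s<b0+3)
    if kk.sum(): print(b0,kk.sum(),np.nanmedian(P[kk,2]).round(1))
E
```

```text
clock 0.1 tcp [140.7 531.5 205. ] zhead 75.17 xdown [-3.e-04 -1.e-03 -1.e+00] F [ 0.2 -0.5 -0.6] M [ 0.04 -0.02  0.02] gap 93.9 j [ 1.25  0.3   1.52 -0.    1.32 -0.07]
lock top [593.81051617 169.77000629 150.        ]
199.1999969482422 161.8000030517578 7.528716087341309 [595.66791035 170.22190955 150.        ]
((375.8262023925781, 204.3446044921875), (8.219740867614746, 14.767228126525879), 97.62931823730469)
scene lock [598.88546334 168.7252545  150.        ]
scene key 210 [ 504.32929214 -196.16010248   75.38504627]
-134 16 121.6
-131 88 123.2
-128 89 124.5
-125 74 122.6
-122 75 115.9
-119 68 108.9
-116 65 102.5
-113 68 95.8
-110 67 89.2
-107 67 81.6
-104 60 74.6
-101 62 68.2
-98 41 62.1
```

The panel is tipped about 0.42 rad. The station yaw is 7.5°, the lock is near (596,169,150), and the key is at (500,-196) with yaw 30°. I'll turn the jaws parallel to the panel, close them and approach.

Request:
jog_arm(
  turn=[
    [-7.5, 0, 0],
    [-7.5, 0, 0],
    [-7.5, 0, 0],
  ],
  dp=[
    [-1, 0, 0],
    [-1, 0, 0],
    [-1, 0, 0],
  ],
  gripper=[1, 1, 1],
  grip_force=20,
)

```text
clock: 0.48
eef_pos: [140.4, 530.8, 233.9]
eef_rot: [2.67, 1.566, -1.897]
wrist_force: [-0.4, 0.0, 0.3]
finger_gap: 67.1
```

Run:
```python
from h import *
plan([432,147.7,200],97.5)
```

```text
clock 0.475 tcp [140.4 530.8 233.9] zhead 98.31 xdown [-0.0016 -0.0046 -1.    ] F [-0.4  0.   0.3] M [ 0.01  0.03 -0.02] gap 67.1 j [ 1.25  0.28  1.48  0.    1.39 -0.47]
dp cm [  3.52 -23.32 -42.1 ] world [ 291.6 -383.1  -33.9]
turn deg [ 0.81 -0.25 -0.12]
dp after turn [  3.39 -23.91 -41.79]
```

Request:
jog_arm(
  turn=[
    [0.8, 0, 0],
    [0, 0, 0],
    [0, 0, 0],
    [0, 0, 0],
    [0, 0, 0],
    [0, 0, 0],
    [0, 0, 0],
    [0, 0, 0],
  ],
  dp=[
    [0.4, -2.9, -5.2],
    [0.4, -2.9, -5.2],
    [0.4, -2.9, -5.2],
    [0.4, -2.9, -5.2],
    [0.4, -2.9, -5.2],
    [0.4, -2.9, -5.2],
    [0.4, -2.9, -5.2],
    [0.4, -2.9, -5.2],
  ],
  gripper=[1, 1, 1, 1, 1, 1, 1, 1],
)

```text
clock: 1.48
eef_pos: [432.0, 139.9, 201.6]
eef_rot: [2.698, 1.566, -1.875]
wrist_force: [0.7, 1.0, -0.4]
finger_gap: 0.6
```

Run:
```python
from h import *
plan([432,147.7,98],97.5)
```

```text
clock 1.475 tcp [432.  139.9 201.6] zhead 97.99 xdown [-0.0015 -0.0048 -1.    ] F [ 0.7  1.  -0.4] M [ 0.06  0.02 -0.02] gap 0.6 j [ 0.24  0.09  1.78 -0.    1.27 -1.47]
dp cm [10.35 -0.13  0.82] world [   0.     7.8 -103.6]
turn deg [ 0.49 -0.26 -0.12]
dp after turn [10.36 -0.11  0.78]
```

Request:
jog_arm(
  turn=[
    [0.5, -0.25, -0.1],
    [0, 0, 0],
    [0, 0, 0],
    [0, 0, 0],
    [0, 0, 0],
  ],
  dp=[
    [3.5, 0, 0.4],
    [3.5, 0, 0.4],
    [3.3, 0, 0],
    [0, -0.8, 0],
    [0, -0.8, 0],
  ],
  gripper=[1, 1, 1, 1, 1],
)

```text
clock: 2.1
eef_pos: [449.6, 145.7, 96.3]
eef_rot: [2.331, 1.57, -2.259]
wrist_force: [-0.5, -0.1, 0.3]
finger_gap: 0.5
```

Request:
jog_arm(
  turn=[
    [0, 0, 0],
    [0, 0, 0],
    [0, 0, 0],
    [0, 0, 0],
  ],
  dp=[
    [0, -0.8, 0],
    [0, -0.8, 0],
    [0, -0.8, 0],
    [0, -0.8, 0],
  ],
  gripper=[1, 1, 1, 1],
)

```text
clock: 2.6
eef_pos: [484.8, 150.3, 99.2]
eef_rot: [-1.533, 1.568, 0.16]
wrist_force: [-1.3, -0.3, 0.8]
finger_gap: 0.3
```

Run:
```python
from h import *
plan([500.5,156.7,98],97.5)
```

```text
clock 2.6 tcp [484.8 150.3  99.2] zhead 97.05 xdown [ 2.9e-03  5.0e-04 -1.0e+00] F [-1.3 -0.3  0.8] M [ 0.02  0.31 -0.03] gap 0.3 j [ 0.23  0.32  1.76 -0.    1.06 -1.47]
dp cm [ 0.13 -1.64  0.44] world [15.7  6.4 -1.2]
turn deg [-0.45  0.01  0.17]
dp after turn [ 0.12 -1.64  0.43]
```

Request:
jog_arm(
  turn=[
    [0, 0, 0],
    [0, 0, 0],
    [0, 0, 0],
  ],
  dp=[
    [0, -0.4, 0],
    [0, -0.4, 0],
    [0, -0.4, 0],
  ],
  gripper=[1, 1, 1],
)

```text
clock: 2.98
eef_pos: [497.7, 151.9, 99.2]
eef_rot: [-1.526, 1.568, 0.168]
wrist_force: [-1.5, -0.7, 1.9]
finger_gap: 0.9
```

Request:
jog_arm(
  turn=[
    [0, 0, 0],
    [0, 0, 0],
  ],
  dp=[
    [0, -0.2, 0],
    [0, -0.2, 0],
  ],
  gripper=[1, 1],
)

```text
clock: 3.22
eef_pos: [501.2, 152.3, 99.1]
eef_rot: [-1.642, 1.57, 0.052]
wrist_force: [-19.2, -2.6, 13.5]
finger_gap: 0.8
```

Run:
```python
from h import *
plan([500.5,156.7,98],97.5)
snap('scene','s1'); snap('top','t1')
```

```text
clock 3.225 tcp [501.2 152.3  99.1] zhead 97.05 xdown [ 7.e-04  0.e+00 -1.e+00] F [-19.2  -2.6  13.5] M [-0.4   3.17  0.1 ] gap 0.8 j [ 0.23  0.36  1.71 -0.    1.07 -1.47]
dp cm [0.11 0.01 0.44] world [-0.7  4.4 -1.1]
turn deg [-0.45 -0.    0.04]
dp after turn [0.11 0.01 0.44]
```

Request:
jog_arm(
  turn=[
    [0, 0, 0],
  ],
  dp=[
    [0, -0.1, 0],
  ],
  gripper=[1],
)

```text
clock: 3.45
eef_pos: [501.0, 152.3, 99.2]
eef_rot: [1.695, 1.569, -2.894]
wrist_force: [-12.0, -3.1, 8.1]
finger_gap: 0.4
```

Request:
jog_arm(
  turn=[
    [0, 0, 0],
    [0, 0, 0],
    [0, 0, 0],
    [0, 0, 0],
  ],
  dp=[
    [0, 0.5, 0],
    [0, 2, 0],
    [-1.5, 2, 0],
    [-6, 0, 0],
  ],
  gripper=[1, 1, 1, 1],
)

```text
clock: 3.95
eef_pos: [453.3, 146.1, 172.0]
eef_rot: [1.697, 1.562, -2.892]
wrist_force: [1.7, -0.2, 0.0]
finger_gap: 0.5
```

Request:
jog_arm(
  turn=[
    [0, 0, 0],
    [0, 0, 0],
  ],
  dp=[
    [-6, 0, 0],
    [-2, 0, 3],
  ],
  gripper=[1, 1],
)

```text
clock: 4.2
eef_pos: [450.5, 175.6, 257.3]
eef_rot: [1.713, 1.568, -2.879]
wrist_force: [-0.3, 0.8, -0.5]
finger_gap: 0.4
```

Run:
```python
from h import *
plan([500,-196,200],-60)
snap('scene','s2'); snap('top','t2')
im,W=pts('t2')
v,u=np.mgrid[:420,:560]
a=np.radians(7.5);ux=np.array([np.cos(a),np.sin(a)]);uy=np.array([-ux[1],ux[0]])
mm=(u>150)&(u<260)&(v>185)&(v<228)
P=W[mm]; q=(P[:,:2]-[595.7,169.2]); s=q@ux; t=q@uy
k=(abs(t)<90)
for b0 in range(-110,-70,2):
    kk=k&(s>=b0)&(s<b0+2)
    if kk.sum(): print(b0,kk.sum(),np.nanpercentile(P[kk,2],[25,50,75]).round(1))
cv2.imwrite('pics/c2.png',cv2.resize(im[80:235,130:290],None,fx=4,fy=4)[:,:,::-1])
```

```text
clock 4.2 tcp [450.5 175.6 257.3] zhead 96.94 xdown [-2.9e-03 -8.0e-04 -1.0e+00] F [-0.3  0.8 -0.5] M [ 0.01  0.01 -0.03] gap 0.4 j [ 0.3   0.11  1.62  0.    1.41 -1.4 ]
dp cm [  5.74  -0.44 -37.49] world [  49.5 -371.6  -57.3]
turn deg [ 1.5694e+02 -2.4000e-01 -1.0000e-02]
dp after turn [  5.73 -14.3   34.66]
-110 74 [  7.2  18.2 550.7]
-108 43 [ 18.3  21.6 548.3]
-106 28 [18.6 21.  22.6]
-104 24 [17.8 18.9 21.9]
-102 27 [18.4 19.7 20.8]
-100 24 [17.5 18.8 19.8]
-98 24 [18.  20.1 21.7]
-96 27 [18.1 20.5 21.6]
-94 22 [17.9 19.9 24.5]
-92 25 [17.3 18.6 24.9]
-90 23 [17.7 21.  24. ]
-88 190 [ 55.   92.6 119.4]
-86 43 [133.7 134.5 136. ]
-84 38 [133.9 134.8 136.2]
-82 36 [134.  135.  135.6]
-80 60 [134.7 137.7 139.5]
-78 51 [137.7 138.7 140.1]
-76 57 [137.7 138.9 139.8]
-74 53 [138.  139.2 139.9]
-72 55 [138.1 138.9 139.6]
```

View pics/s2.png

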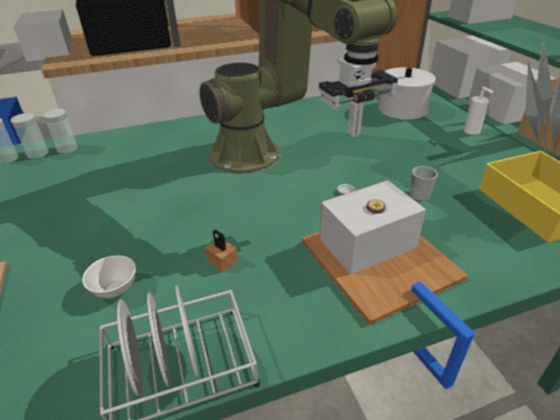

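View pics/c2.png

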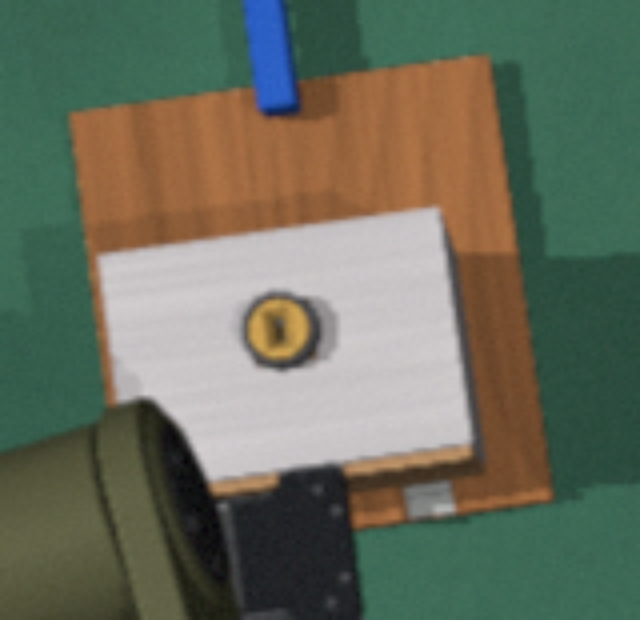

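The box is shut: the panel's top edge is at z≈134.5 with its face at s≈-88. Before leaving I'll take a wrist view towards the lock.

Run:
```python
from h import *
snap('wrist','w0'); print(calibration('wrist'))
```

```text
{'K': array([[325.1922621 ,   0.        , 278.74257288],
       [  0.        , 325.1922621 , 206.12949663],
       [  0.        ,   0.        ,   1.        ]]), 'world_from_camera': array([[-1.23922852e-01,  9.61279285e-01,  2.46140737e-01,
         3.77775274e+02],
       [ 9.92291840e-01,  1.20006210e-01,  3.09097579e-02,
         1.68919494e+02],
       [ 1.74492940e-04,  2.48073871e-01, -9.68741103e-01,
         4.34072056e+02],
       [ 0.00000000e+00,  0.00000000e+00,  0.00000000e+00,
         1.00000000e+00]])}
```

View pics/w0.png

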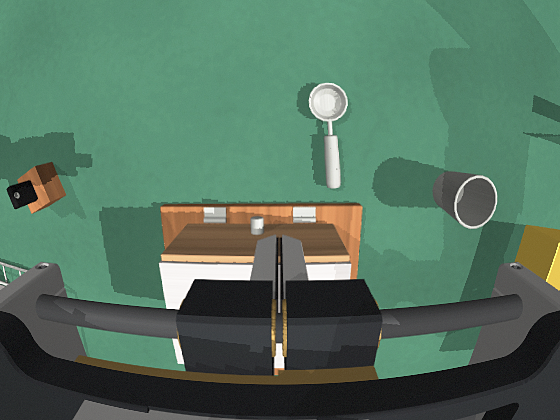

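The wrist view shows the teaspoon at (328,120), the cup at (470,200) and the key at (30,190), but the gripper hides the lock. I'll make the half turn here, which puts the camera on the lock's side.

Request:
jog_arm(
  turn=[
    [10.5, 0, 0],
    [10.5, 0, 0],
    [10.5, 0, 0],
    [10.5, 0, 0],
    [10.5, 0, 0],
    [10.5, 0, 0],
    [10.5, 0, 0],
    [10.5, 0, 0],
  ],
  dp=[
    [0, 0, 0],
    [0, 0, 0],
    [0, 0, 0],
    [0, 0, 0],
    [0, 0, 0],
    [0, 0, 0],
    [0, 0, 0],
    [0, 0, 0],
  ],
  gripper=[0.5, 0.5, 0.5, 0.5, 0.5, 0.5, 0.5, 0.5],
)

```text
clock: 5.35
eef_pos: [447.6, 170.7, 243.1]
eef_rot: [-2.986, 1.55, -2.791]
wrist_force: [1.0, 0.4, 0.3]
finger_gap: 46.8
```

Request:
jog_arm(
  turn=[
    [10.5, 0, 0],
    [10.5, 0, 0],
    [10.5, 0, 0],
    [10.5, 0, 0],
    [10.5, 0, 0],
    [10.5, 0, 0],
    [10.5, 0, 0],
    [0, 0, 0],
  ],
  dp=[
    [0, 0, 0],
    [0, 0, 0],
    [0, 0, 0],
    [0, 0, 0],
    [0, 0, 0],
    [0, 0, 0],
    [0, 0, 0],
    [0, 0, 0],
  ],
  gripper=[0.5, 0.5, 0.5, 0.5, 0.5, 0.5, 0.5, 0.5],
)

```text
clock: 6.35
eef_pos: [445.2, 164.5, 231.7]
eef_rot: [-1.669, 1.534, -2.787]
wrist_force: [0.2, -0.8, -0.2]
finger_gap: 46.7
```

Run:
```python
from h import *
plan([500,-196,200],-60)
snap('wrist','w1'); print(calibration('wrist')['world_from_camera'])
```

```text
clock 6.35 tcp [445.2 164.5 231.7] zhead -64.01 xdown [-0.034  -0.0126 -0.9993] F [ 0.2 -0.8 -0.2] M [-0.07  0.09  0.03] gap 46.7 j [ 0.28  0.13  1.66 -0.    1.38  1.4 ]
dp cm [  3.44 -10.75  34.82] world [  54.8 -360.5  -31.7]
turn deg [-4.01 -0.28  2.06]
dp after turn [  3.17 -13.27  33.96]
[[ 4.40080002e-01 -8.58620791e-01 -2.62868655e-01  5.17938380e+02]
 [-8.97945087e-01 -4.22398826e-01 -1.23587431e-01  2.00590773e+02]
 [-4.92067378e-03  2.90429974e-01 -9.56883596e-01  4.08321931e+02]
 [ 0.00000000e+00  0.00000000e+00  0.00000000e+00  1.00000000e+00]]
```

View pics/w1.png

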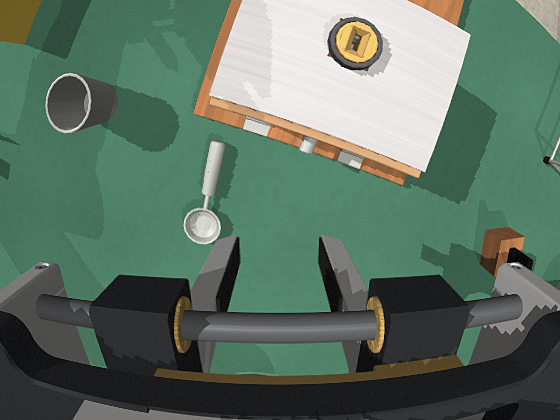

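The lock is in clear view at (357,42) with the slot visible. The shut panel's edge runs from (210,100) to (425,172). Casting rays onto z=150.

```bash
cat >> h.py <<'E'
def fray(f,u,v,h):
    z=np.load(f'pics/{f}.npz');K=z['K'];T=z['T']
    a=(u-K[0,2])/K[0,0];b=(v-K[1,2])/K[1,1];r=np.hypot(a,b)+1e-9
    d=np.stack([np.sin(r)*a/r,np.sin(r)*b/r,np.cos(r)],-1)@T[:3,:3].T
    return T[:3,3]+d*((h-T[2,3])/d[...,2])[...,None]
def fproj(f,P):
    z=np.load(f'pics/{f}.npz');K=z['K'];T=z['T']
    c=(P-T[:3,3])@T[:3,:3]; th=np.arctan2(np.hypot(c[...,0],c[...,1]),c[...,2]); n=np.hypot(c[...,0],c[...,1])
    return K[0,2]+K[0,0]*th*c[...,0]/n, K[1,2]+K[1,1]*th*c[...,1]/n
E
python3 - <<'E'
from h import *
f='w1'; z=np.load('pics/w1.npz'); im=z['im']
# rectified patch centred (596,169), 0.2mm/px: rows down = -x, cols right = -y
i,j=np.mgrid[:300,:300]; P=np.stack([596+(150-i)*.2,169+(150-j)*.2,np.full(i.shape,150.)],-1)
u,v=fproj(f,P); r=cv2.remap(im,u.astype(np.float32),v.astype(np.float32),cv2.INTER_LINEAR)
cv2.imwrite('pics/w1r.png',cv2.resize(r,None,fx=2,fy=2)[:,:,::-1])
hsv=cv2.cvtColor(im,cv2.COLOR_RGB2HSV)
v,u=np.mgrid[:420,:560]
m=((u>325)&(u<390)&(v>10)&(v<75)&(hsv[...,1]>110)&(hsv[...,2]>100)).astype(np.uint8)
c=max(cv2.findContours(m,0,1)[0],key=len)[:,0].astype(float)
Q=fray(f,c[:,0],c[:,1],150.)[:,:2].astype(np.float32)
print('brass',cv2.fitEllipse(Q), cv2.minEnclosingCircle(Q))
# case top edge corners for check at z138.5
for uv in [(210,100),(420,172),(470,36)]: print(uv,fray(f,np.array(uv[0]),np.array(uv[1]),138.5).round(1))
E
```

```text
brass ((596.7730102539062, 171.8579559326172), (33.76944351196289, 34.08417510986328), 48.61665725708008) ((596.840576171875, 171.93907165527344), 17.56491470336914)
(210, 100) [501.2 257.2 138.5]
(420, 172) [528.5  66.1 138.5]
(470, 36) [667.5  80.2 138.5]
```

View pics/w1r.png

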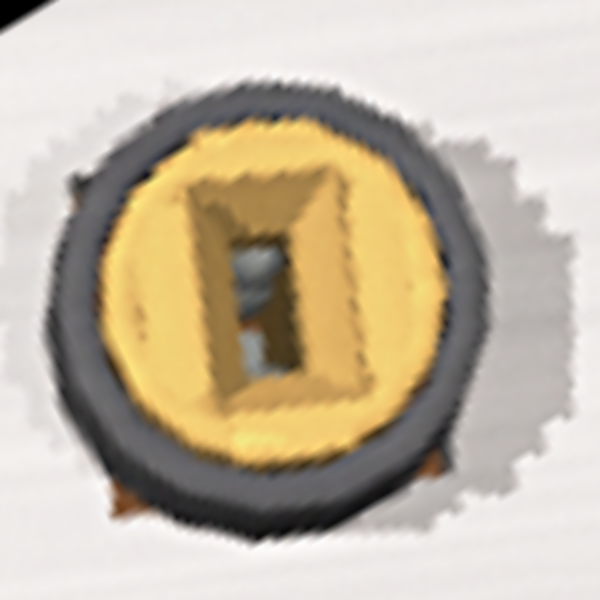

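The keyway's long axis is at about 8°, matching the station yaw, and the lock centre is near (596.7,170.5). Now to the key.

Request:
jog_arm(
  turn=[
    [-4, -0.3, 2],
    [0, 0, 0],
    [0, 0, 0],
    [0, 0, 0],
    [0, 0, 0],
    [0, 0, 0],
    [0, 0, 0],
    [0, 0, 0],
  ],
  dp=[
    [0, 0, 0],
    [0, -1.9, 4.9],
    [0, -1.9, 4.9],
    [0, -1.9, 4.9],
    [0, -1.9, 4.9],
    [0, -1.9, 4.9],
    [0, -1.9, 4.9],
    [0, -1.9, 4.6],
  ],
  gripper=[0.5, 0.5, 0.5, 0.5, 0.5, 0.5, 0.5, 0.5],
)

```text
clock: 7.4
eef_pos: [508.7, -205.4, 228.1]
eef_rot: [-2.005, 1.567, -3.003]
wrist_force: [0.7, 0.3, 0.0]
finger_gap: 47.3
```

Run:
```python
from h import *
plan([500,-196,55],-60)
snap('wrist','w2')
```

```text
clock 7.4 tcp [ 508.7 -205.4  228.1] zhead -57.19 xdown [-3.4e-03 -5.0e-04 -1.0e+00] F [0.7 0.3 0. ] M [-0.04  0.05  0.01] gap 47.3 j [-0.45  0.28  1.49 -0.    1.37  0.55]
dp cm [17.31 -0.18 -1.24] world [  -8.7    9.4 -173.1]
turn deg [ 2.81 -0.08  0.18]
dp after turn [17.31 -0.29 -1.25]
```

View pics/w2.png

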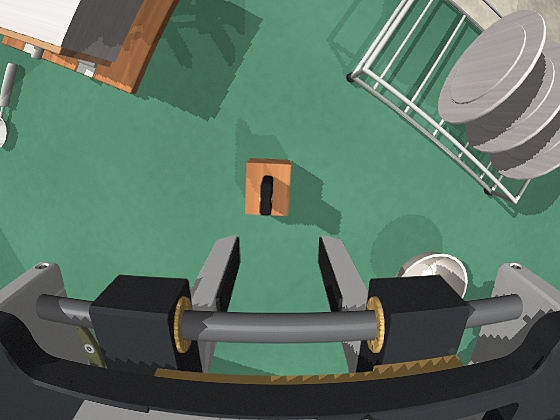

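The stand is at (268,187) with the black key handle at (265,195), set slightly left of the jaw centre line as expected.

Run:
```python
from h import *
z=np.load('pics/w2.npz'); im=z['im']; hsv=cv2.cvtColor(im,cv2.COLOR_RGB2HSV)
v,u=np.mgrid[:420,:560]; roi=(u>235)&(u<300)&(v>150)&(v<222)
k=max(cv2.findContours((roi&(im.max(-1)<60)&(hsv[...,0]<200)).astype(np.uint8),0,1)[0],key=cv2.contourArea)[:,0].astype(float)
print('px',cv2.minAreaRect(k.astype(np.float32)))
print('key@95',cv2.minAreaRect(fray('w2',k[:,0],k[:,1],95.)[:,:2].astype(np.float32)))
k=max(cv2.findContours((roi&((hsv[...,0]<20)&(hsv[...,1]>90)|(im.max(-1)<60))).astype(np.uint8),0,1)[0],key=cv2.contourArea)[:,0].astype(float)
print('stand@45',cv2.minAreaRect(fray('w2',k[:,0],k[:,1],45.)[:,:2].astype(np.float32)))
cv2.imwrite('pics/w2c.png',cv2.resize(im[145:225,230:305],None,fx=7,fy=7,interpolation=cv2.INTER_NEAREST)[:,:,::-1])
```

```text
px ((266.2395935058594, 195.00958251953125), (11.270987510681152, 38.369319915771484), 2.2906100749969482)
key@95 ((503.97857666015625, -196.81227111816406), (38.93289566040039, 11.080855369567871), 29.631494522094727)
stand@45 ((501.7125549316406, -197.1828155517578), (65.29024505615234, 50.04249572753906), 29.613431930541992)
```

View pics/w2c.png

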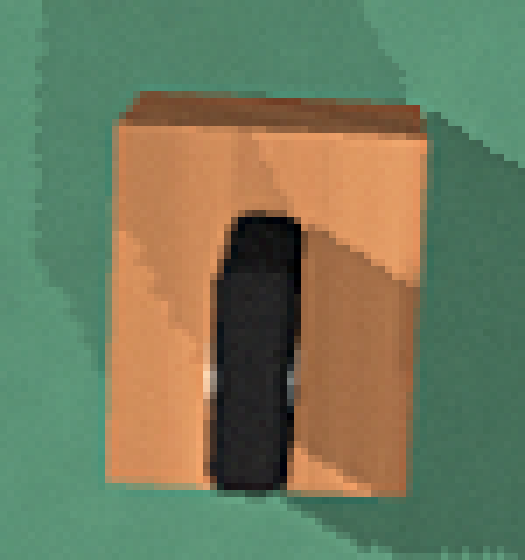

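Request:
jog_arm(
  turn=[
    [2.8, 0, 0.2],
    [0, 0, 0],
    [0, 0, 0],
    [0, 0, 0],
    [0, 0, 0],
  ],
  dp=[
    [0, 0, 0],
    [3, -0.1, -0.6],
    [3, -0.1, -0.5],
    [3, 0, 0],
    [2, 0, 0],
  ],
  gripper=[0.6, 0.6, 0.6, 0.6, 0.6],
)

```text
clock: 8.07
eef_pos: [500.6, -199.8, 114.2]
eef_rot: [1.668, 1.57, 0.625]
wrist_force: [0.1, -0.2, 0.7]
finger_gap: 37.6
```

Run:
```python
from h import *
plan([500.8,-196.8,56],-60)
snap('wrist','w3')
```

```text
clock 8.075 tcp [ 500.6 -199.8  114.2] zhead -59.8 xdown [ 5.e-04  4.e-04 -1.e+00] F [ 0.1 -0.2  0.7] M [-0.05  0.13  0.01] gap 37.6 j [-0.45  0.37  1.65  0.    1.12  0.6 ]
dp cm [ 5.82  0.16 -0.25] world [  0.2   3.  -58.2]
turn deg [ 0.2  -0.   -0.04]
dp after turn [ 5.82  0.17 -0.25]
```

View pics/w3.png

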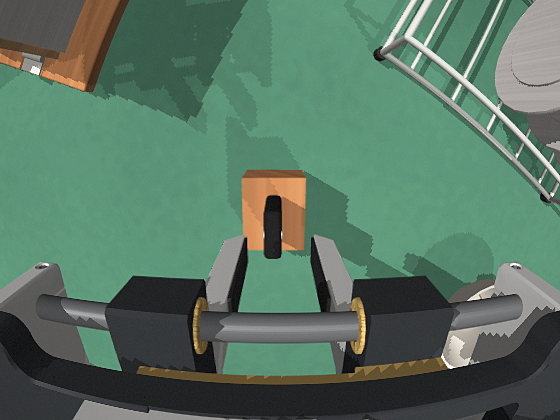

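Close up, the handle top is at (272,245), left of the finger midline at about (279.5,237). Computing that offset.

Run:
```python
from h import *
z=np.load('pics/w3.npz'); im=z['im']
s,p,Rm=tool()
v,u=np.mgrid[:420,:560]; roi=(u>255)&(u<292)&(v>185)&(v<270)
k=max(cv2.findContours((roi&(im.max(-1)<60)).astype(np.uint8),0,1)[0],key=cv2.contourArea)[:,0].astype(float)
print(cv2.minAreaRect(k.astype(np.float32)))
W=fray('w3',k[:,0],k[:,1],95.); L=(W-p)@Rm
print('key rect in tool y,z', cv2.minAreaRect(L[:,1:].astype(np.float32)), L[:,1:].min(0),L[:,1:].max(0))
low=k[:,1]>235; print('z of lower part',L[low,2].min(),L[low,2].max())
T=z['T'];print('cam in tool',Rm.T@(T[:3,3]-p))
# finger inner tips at TCP height: expect +-18.8
for uv in [(247,237),(312,237)]:
    print((fray('w3',np.array(float(uv[0])),np.array(float(uv[1])),p[2])-p)@Rm)
```

```text
((272.4999694824219, 227.0), (16.999996185302734, 61.99999237060547), 0.0)
key rect in tool y,z ((8.608232498168945, -5.151312828063965), (41.907161712646484, 10.861116409301758), 0.8400413990020752) [-12.30203258 -10.84705806] [29.50337256  0.26009947]
z of lower part -10.847058060123567 -0.36495912254876545
cam in tool [-179.36197399   74.87380237   -0.89917459]
[  0.04296742   8.65691745 -19.8584098 ]
[-0.0590994   8.68426328 18.42494702]
```

Request:
jog_arm(
  turn=[
    [0.2, 0, 0],
    [0, 0, 0],
    [0, 0, 0],
    [0, 0, 0],
  ],
  dp=[
    [0, 0.25, -0.42],
    [2, 0, 0],
    [2, 0, 0],
    [1.7, 0, 0],
  ],
  gripper=[0.6, 0.6, 0.6, 0.6],
)

```text
clock: 8.62
eef_pos: [501.5, -192.3, 57.6]
eef_rot: [0.895, 1.567, -0.149]
wrist_force: [0.5, 0.4, -1.1]
finger_gap: 37.9
```

Run:
```python
from h import *
plan([500.8,-196.8,56],-60)
snap('wrist','w4')
```

```text
clock 8.625 tcp [ 501.5 -192.3   57.6] zhead -59.79 xdown [ 3.3e-03 -5.0e-04 -1.0e+00] F [ 0.5  0.4 -1.1] M [-0.08  0.1   0.03] gap 37.9 j [-0.43  0.44  1.7   0.    1.    0.61]
dp cm [ 0.16 -0.28  0.35] world [-0.7 -4.5 -1.6]
turn deg [ 0.21  0.12 -0.15]
dp after turn [ 0.16 -0.28  0.35]
```

View pics/w4.png

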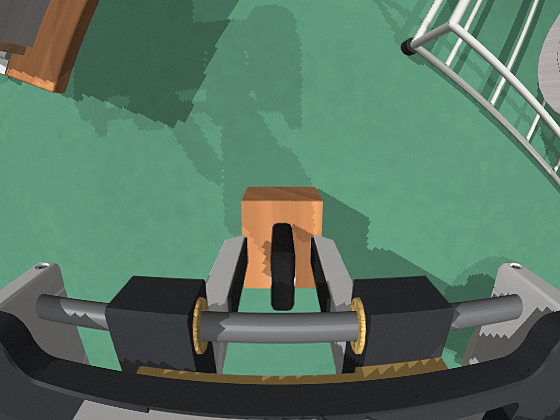

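Run:
```python
from h import *
s,p,Rm=tool()
for uv in [(284,308),(272,290),(296,290),(284,248)]:
    print(uv,((fray('w4',np.array(float(uv[0])),np.array(float(uv[1])),95.)-p)@Rm).round(1))
im=np.load('pics/w4.npz')['im'];cv2.imwrite('pics/w4c.png',cv2.resize(np.clip(im[215:320,230:335].astype(float)*2,0,255).astype(np.uint8),None,fx=6,fy=6)[:,:,::-1])
```

```text
(284, 308) [-39.6 -15.    1.5]
(272, 290) [-39.6  -4.4  -4.4]
(296, 290) [-39.6  -4.5   7.3]
(284, 248) [-39.6  17.9   1.3]
```

View pics/w4c.png

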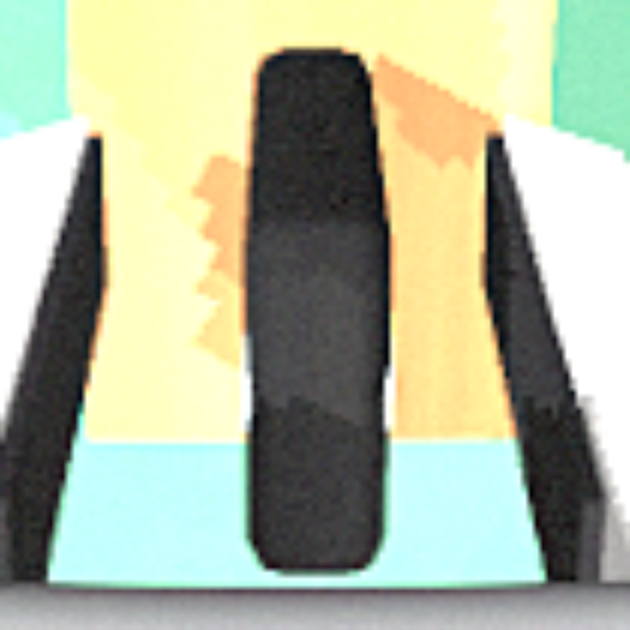

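The handle is centred along its width and sits about 2 mm off the jaw midline. I'll correct that and grip.

Request:
jog_arm(
  turn=[
    [0.2, 0, 0],
    [0, 0, 0],
    [0, 0, 0],
    [0, 0, 0],
    [0, 0, 0],
  ],
  dp=[
    [0.1, 0, 0.19],
    [0, 0, 0],
    [0, 0, 0],
    [0, 0, 0],
    [0, 0, 0],
  ],
  gripper=[0.7, 1, 1, 1, 1],
  grip_force=35,
)

```text
clock: 9.3
eef_pos: [502.5, -193.9, 56.5]
eef_rot: [0.918, 1.568, -0.129]
wrist_force: [-0.0, 0.2, -0.4]
finger_gap: 12.0
```

Run:
```python
from h import *
plan(None,-60)
```

```text
clock 9.3 tcp [ 502.5 -193.9   56.5] zhead -59.99 xdown [ 3.1e-03 -4.0e-04 -1.0e+00] F [-0.   0.2 -0.4] M [-0.06  0.06 -0.04] gap 12.0 j [-0.44  0.45  1.7   0.    0.99  0.61]
turn deg [ 0.01  0.11 -0.14]
```

Request:
jog_arm(
  turn=[
    [0, 0, 0],
    [0, 0, 0],
    [0, 0, 0],
    [0, 0, 0],
    [0, 0, 0],
    [0, 0, 0],
  ],
  dp=[
    [-1, 0, 0],
    [-2, 0, 0],
    [-2, 0, 0],
    [-4, 0, 0],
    [-5, 0, 0],
    [-5, 0, 0],
  ],
  gripper=[1, 1, 1, 1, 1, 1],
)

```text
clock: 10.05
eef_pos: [500.4, -193.2, 252.4]
eef_rot: [-2.986, 1.569, 2.25]
wrist_force: [0.1, -0.2, -0.4]
finger_gap: 11.8
```

Run:
```python
from h import *
plan([450,120,250],97.5)
snap('wrist','w5')
```

```text
clock 10.05 tcp [ 500.4 -193.2  252.4] zhead -60.0 xdown [-0.0013  0.0017 -1.    ] F [ 0.1 -0.2 -0.4] M [-0.05  0.12  0.05] gap 11.8 j [-0.44  0.24  1.49  0.    1.42  0.61]
dp cm [  0.3   11.29 -29.64] world [-50.4 313.2  -2.4]
turn deg [-1.575e+02 -6.000e-02 -1.600e-01]
dp after turn [ 0.24  0.91 31.71]
```

View pics/w5.png

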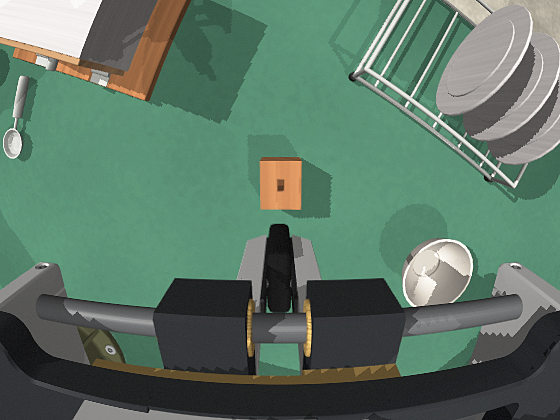

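The key is held with its slot in the stand empty at (281,185). I'll rotate to the lock heading, relying on the half-turn symmetry.

Request:
jog_arm(
  turn=[
    [-10.5, 0, 0],
    [-10.5, 0, 0],
    [-10.5, 0, 0],
    [-10.5, 0, 0],
    [-10.5, 0, 0],
    [-10.5, 0, 0],
    [-10.5, 0, 0],
    [-10.5, 0, 0],
  ],
  dp=[
    [-0.1, 0, 0],
    [-0.1, 0, 0],
    [-0.1, 0, 0],
    [-0.1, 0, 0],
    [-0.1, 0, 0],
    [-0.1, 0, 0],
    [-0.1, 0, 0],
    [-0.1, 0, 0],
  ],
  gripper=[1, 1, 1, 1, 1, 1, 1, 1],
)

```text
clock: 11.1
eef_pos: [501.6, -193.7, 274.5]
eef_rot: [-0.826, 1.555, -0.373]
wrist_force: [0.3, 0.1, -0.6]
finger_gap: 11.7
```

Request:
jog_arm(
  turn=[
    [-10.5, 0, 0],
    [-10.5, 0, 0],
    [-10.5, 0, 0],
    [-10.5, 0, 0],
    [-10.5, 0, 0],
    [-10.5, 0, 0],
    [0, 0, 0],
  ],
  dp=[
    [-0.1, 0, 0],
    [-0.1, 0, 0],
    [-0.1, 0, 0],
    [-0.1, 0, 0],
    [-0.1, 0, 0],
    [-0.1, 0, 0],
    [0, 0, 0],
  ],
  gripper=[1, 1, 1, 1, 1, 1, 1],
)

```text
clock: 11.98
eef_pos: [500.7, -193.2, 284.1]
eef_rot: [-1.962, 1.551, -0.384]
wrist_force: [0.3, -0.3, -1.2]
finger_gap: 11.7
```

Run:
```python
from h import *
plan([596.8,170.5,250],97.5)
```

```text
clock 11.975 tcp [ 500.7 -193.2  284.1] zhead 90.4 xdown [ 0.0181 -0.0073 -0.9998] F [ 0.3 -0.3 -1.2] M [ 0.06  0.01 -0.01] gap 11.7 j [-0.44  0.21  1.45  0.    1.46 -2.02]
dp cm [ 3.32 -9.81 36.33] world [ 96.1 363.7 -34.1]
turn deg [-7.1  -0.49  1.01]
dp after turn [  3.41 -14.28  34.81]
```

Request:
jog_arm(
  turn=[
    [-7.1, -0.5, 1],
    [0, 0, 0],
    [0, 0, 0],
    [0, 0, 0],
    [0, 0, 0],
    [0, 0, 0],
    [0, 0, 0],
    [0, 0, 0],
  ],
  dp=[
    [0, 0, 0],
    [0.3, -2, 5],
    [0.3, -2, 5],
    [0.3, -2, 5],
    [0.3, -2, 5],
    [0.3, -2, 5],
    [0.3, -2, 4.8],
    [0.3, -2, 4.5],
  ],
  gripper=[1, 1, 1, 1, 1, 1, 1, 1],
)

```text
clock: 12.98
eef_pos: [602.8, 171.6, 264.9]
eef_rot: [-1.744, 1.568, -0.086]
wrist_force: [0.8, -0.8, 0.9]
finger_gap: 11.8
```

Run:
```python
from h import *
plan([596.8,170.5,215],97.5)
snap('wrist','w6');snap('scene','s6')
```

```text
clock 12.975 tcp [602.8 171.6 264.9] zhead 95.02 xdown [ 2.6e-03 -2.0e-04 -1.0e+00] F [ 0.8 -0.8  0.9] M [ 0.02 -0.01  0.  ] gap 11.8 j [ 0.22  0.44  1.19 -0.    1.5  -1.44]
dp cm [ 4.99  0.62 -0.05] world [ -6.   -1.1 -49.9]
turn deg [-2.48 -0.03  0.15]
dp after turn [ 4.99  0.61 -0.03]
```

View pics/w6.png

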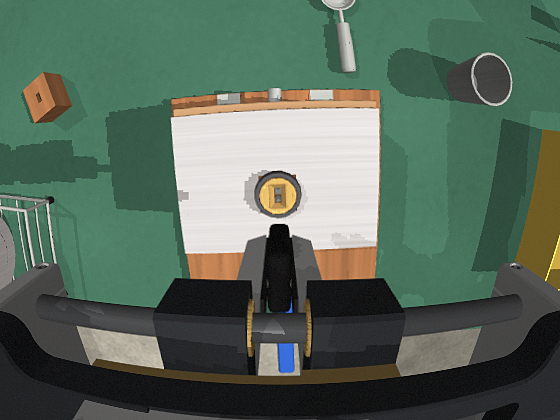

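The lock is at (278,194), just ahead of the held key at (279,260), and the box is still shut. I'll align and lower to just above the lock.

Request:
jog_arm(
  turn=[
    [-2.5, 0, 0.15],
    [0, 0, 0],
    [0, 0, 0],
  ],
  dp=[
    [1, 0.6, 0],
    [2, 0, 0],
    [1.7, 0, 0],
  ],
  gripper=[1, 1, 1],
)

```text
clock: 13.45
eef_pos: [595.7, 171.6, 215.5]
eef_rot: [1.874, 1.57, -2.706]
wrist_force: [0.0, 0.5, 0.1]
finger_gap: 11.9
```

Run:
```python
from h import *
f='w6'; z=np.load('pics/w6.npz'); im=z['im']
hsv=cv2.cvtColor(im,cv2.COLOR_RGB2HSV)
v,u=np.mgrid[:420,:560]
m=((u>250)&(u<305)&(v>165)&(v<222)&(hsv[...,1]>110)&(hsv[...,2]>100)).astype(np.uint8)
c=max(cv2.findContours(m,0,1)[0],key=len)[:,0].astype(float)
print('brass w6',cv2.minEnclosingCircle(fray(f,c[:,0],c[:,1],150.)[:,:2].astype(np.float32)))
plan([596.8,170.5,190],97.5)
snap('wrist','w7');snap('scene','s7')
im=cv2.imread('pics/s7.png');cv2.imwrite('pics/s7c.png',cv2.resize(im[120:260,300:460],None,fx=5,fy=5))
```

```text
brass w6 ((596.7752685546875, 176.05934143066406), 17.518388748168945)
clock 13.45 tcp [595.7 171.6 215.5] zhead 97.57 xdown [-4.e-04 -2.e-04 -1.e+00] F [0.  0.5 0.1] M [0.01 0.02 0.03] gap 11.9 j [ 0.22  0.45  1.29 -0.    1.4  -1.48]
dp cm [ 2.55 -0.1  -0.12] world [  1.1  -1.1 -25.5]
turn deg [ 0.07 -0.01 -0.02]
dp after turn [ 2.55 -0.1  -0.12]
```

View pics/w7.png

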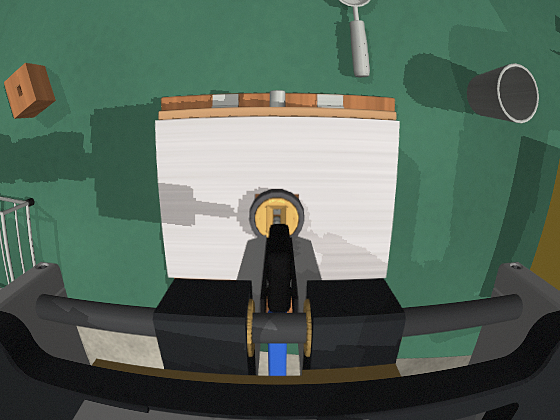

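View pics/s7c.png

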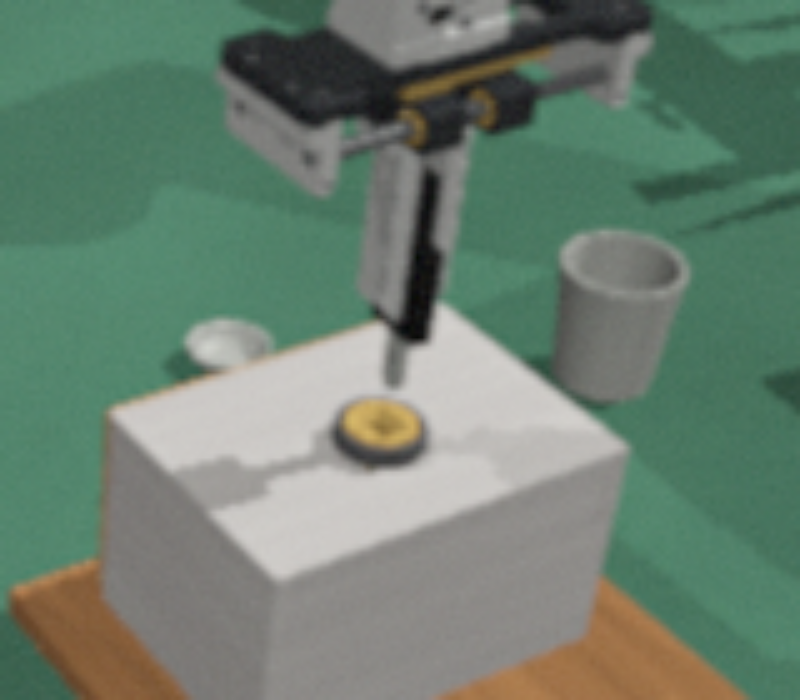

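The wrist view has the lock at (277,215) just ahead of the handle. The scene crop shows the blade tip near full-image pixel (379,197), above the lock at (376,204). I'll measure tip against lock in both views.

Run:
```python
from h import *
s,p,Rm=tool()
z=np.load('pics/s7.npz');K=z['K'];T=z['T'];im=z['im']
def ray(u,v,h):
    d=T[:3,:3]@np.array([(u-K[0,2])/K[0,0],(v-K[1,2])/K[1,1],1]); return T[:3,3]+d*(h-T[2,3])/d[2]
v,u=np.mgrid[:420,:560]; hsv=cv2.cvtColor(im,cv2.COLOR_RGB2HSV)
m=(u>355)&(u<395)&(v>195)&(v<220)&(hsv[...,1]>90)&(hsv[...,2]>110)
c=max(cv2.findContours(m.astype(np.uint8),0,1)[0],key=len); e=cv2.fitEllipse(c); print(e)
L=ray(*e[0],150); print('scene lock',L.round(1))
t=ray(379,197.3,p[2]-43.5);print('tip',t.round(1),'diff lock-tip',(L-t).round(1), 'TCP',p.round(1))
# where would TCP-axis project in scene
for h in (172,180,186): 
    q=np.linalg.inv(T)@np.array([p[0],p[1],h,1]); print(h,(K@q[:3]/q[2])[:2].round(1))
f='w7';im=np.load('pics/w7.npz')['im'];hsv=cv2.cvtColor(im,cv2.COLOR_RGB2HSV)
m=((u>245)&(u<310)&(v>185)&(v<232)&(hsv[...,1]>110)&(hsv[...,2]>100)).astype(np.uint8)
c=max(cv2.findContours(m,0,1)[0],key=len)[:,0].astype(float)
Lw=(fray(f,c[:,0],c[:,1],150.)-p)@Rm
# robust circle with radius 17.3: use leftmost/rightmost & top
print('tool y max',Lw[:,1].max(),'z range',Lw[:,2].min(),Lw[:,2].max())
i,j=np.mgrid[:300,:300]; P=p+np.stack([0*i,(150-i)*.2+4,(j-150)*.2],-1)@Rm.T; P[...,2]=150
uu,vv=fproj(f,P); r=cv2.remap(im,uu.astype(np.float32),vv.astype(np.float32),cv2.INTER_LINEAR)
cv2.imwrite('pics/w7r.png',cv2.resize(r,None,fx=2,fy=2)[:,:,::-1])
a=cv2.imread('pics/s7.png')[175:220,350:400];cv2.imwrite('pics/s7d.png',cv2.resize(a,None,fx=12,fy=12,interpolation=cv2.INTER_NEAREST))
```

```text
((375.7724609375, 204.3282470703125), (8.234532356262207, 14.604975700378418), 97.19575500488281)
scene lock [598.8 168.6 150. ]
tip [601.2 173.1 170.9] diff lock-tip [ -2.4  -4.4 -20.9] TCP [595.3 171.6 214.4]
172 [377.2 195.7]
180 [377.6 192.9]
186 [377.9 190.7]
tool y max 16.46096503849604 z range -17.364691338221483 16.28191166922406
```

View pics/w7r.png

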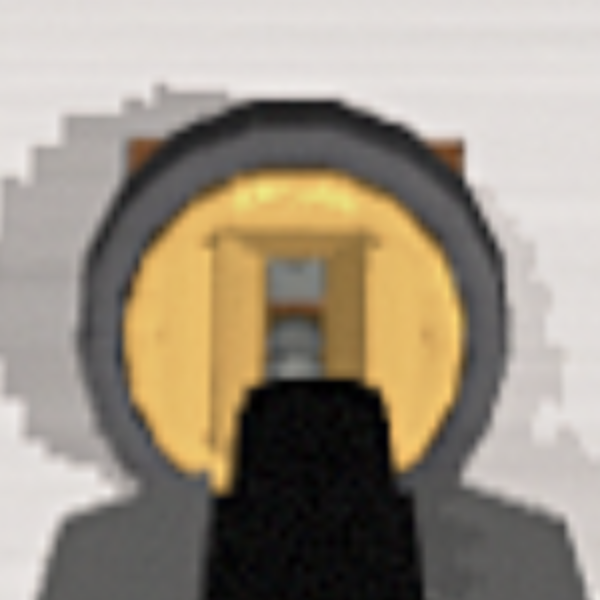

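View pics/s7d.png

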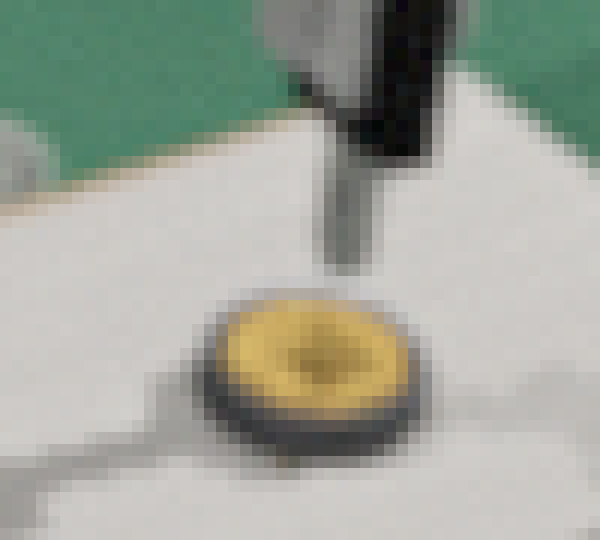

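Request:
jog_arm(
  turn=[
    [0, 0, 0],
    [0, 0, 0],
  ],
  dp=[
    [0.9, 0, -0.2],
    [0.7, 0, 0],
  ],
  gripper=[1, 1],
)

```text
clock: 13.8
eef_pos: [595.9, 168.9, 198.9]
eef_rot: [1.763, 1.57, -2.818]
wrist_force: [-0.1, 0.1, -1.2]
finger_gap: 11.7
```

Run:
```python
from h import *
plan([595.5,170,190],97.5)
snap('wrist','w8');snap('scene','s8')
a=cv2.imread('pics/s8.png')[175:220,350:400];cv2.imwrite('pics/s8d.png',cv2.resize(a,None,fx=12,fy=12,interpolation=cv2.INTER_CUBIC))
s,p,Rm=tool();f='w8';im=np.load('pics/w8.npz')['im']
i,j=np.mgrid[:300,:300]; P=p+np.stack([0*i,(150-i)*.2+4,(j-150)*.2],-1)@Rm.T; P[...,2]=150
uu,vv=fproj(f,P); r=cv2.remap(im,uu.astype(np.float32),vv.astype(np.float32),cv2.INTER_LINEAR)
cv2.imwrite('pics/w8r.png',cv2.resize(np.clip(r*1.6,0,255).astype(np.uint8),None,fx=2,fy=2)[:,:,::-1])
```

```text
clock 13.8 tcp [595.9 168.9 198.9] zhead 97.53 xdown [-1.2e-03 -4.0e-04 -1.0e+00] F [-0.1  0.1 -1.2] M [ 0.08 -0.07 -0.  ] gap 11.7 j [ 0.22  0.46  1.32 -0.    1.37 -1.49]
dp cm [0.89 0.02 0.11] world [-0.4  1.1 -8.9]
turn deg [ 0.03 -0.01 -0.07]
dp after turn [0.89 0.02 0.11]
```

View pics/w8r.png

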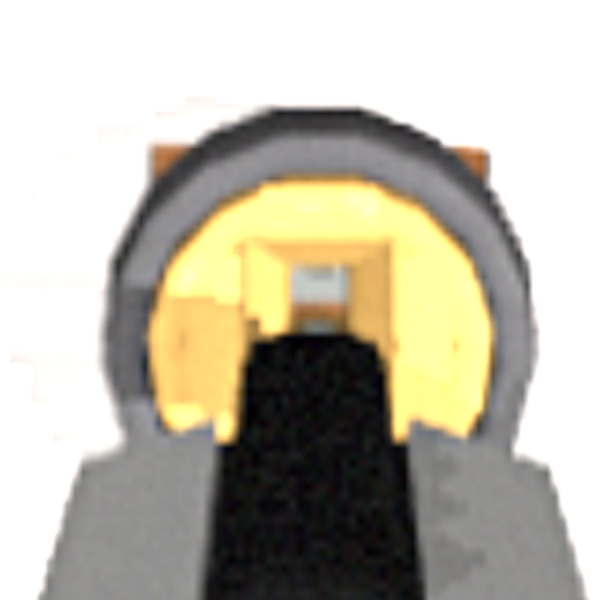

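View pics/s8d.png

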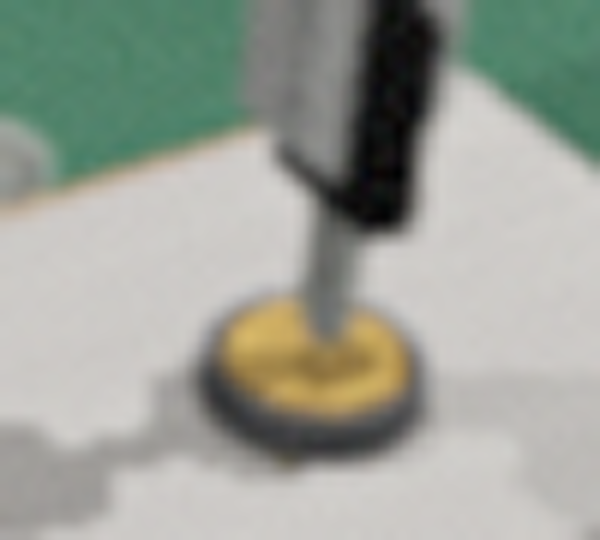

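Tip and lock agree to within about ±1.7 mm, with the two views disagreeing in sign, and that is inside the funnel's capture range. Descending gently while watching the forces.

Request:
jog_arm(
  turn=[
    [0, 0, 0],
    [0, 0, 0],
  ],
  dp=[
    [0.4, 0, 0],
    [0.4, 0, 0],
  ],
  gripper=[1, 1],
)

```text
clock: 14.15
eef_pos: [596.0, 169.2, 190.9]
eef_rot: [1.725, 1.57, -2.856]
wrist_force: [-0.3, -0.0, -0.0]
finger_gap: 12.0
```

Request:
jog_arm(
  turn=[
    [0, 0, 0],
  ],
  dp=[
    [0.3, 0, 0],
  ],
  gripper=[1],
)

```text
clock: 14.28
eef_pos: [596.0, 169.3, 187.7]
eef_rot: [1.715, 1.57, -2.866]
wrist_force: [0.7, 0.7, 0.0]
finger_gap: 11.7
```

Request:
jog_arm(
  turn=[
    [0, 0, 0],
  ],
  dp=[
    [0.3, 0, 0],
  ],
  gripper=[1],
)

```text
clock: 14.4
eef_pos: [596.0, 169.3, 184.5]
eef_rot: [1.771, 1.57, -2.809]
wrist_force: [0.8, 0.3, -0.8]
finger_gap: 12.0
```

Run:
```python
from h import *
plan([595.5,170,161.5],97.5)
```

```text
clock 14.4 tcp [596.  169.3 184.5] zhead 97.55 xdown [-7.e-04 -3.e-04 -1.e+00] F [ 0.8  0.3 -0.8] M [-0.    0.04 -0.02] gap 12.0 j [ 0.22  0.47  1.33 -0.    1.34 -1.48]
dp cm [2.3  0.04 0.08] world [ -0.5   0.7 -23. ]
turn deg [ 0.05 -0.01 -0.04]
dp after turn [2.3  0.04 0.08]
```

The tip is about 9 mm in with no contact force, so the funnel is passed cleanly. On to the pins.

Request:
jog_arm(
  turn=[
    [0, 0, 0],
    [0, 0, 0],
  ],
  dp=[
    [0.3, 0, 0],
    [0.3, 0, 0],
  ],
  gripper=[1, 1],
)

```text
clock: 14.65
eef_pos: [595.6, 169.3, 179.0]
eef_rot: [1.59, 1.569, -2.99]
wrist_force: [-6.1, -0.9, 6.4]
finger_gap: 11.8
```

Request:
jog_arm(
  turn=[
    [1, 0, 0],
    [-1, 0, 0],
  ],
  dp=[
    [0.3, 0, 0],
    [0.3, 0, 0],
  ],
  gripper=[1, 1],
)

```text
clock: 14.9
eef_pos: [595.4, 169.5, 173.9]
eef_rot: [1.404, 1.57, 3.106]
wrist_force: [-3.5, -1.1, 5.6]
finger_gap: 11.8
```

Run:
```python
from h import *
plan([595.5,170,161.5],97.5)
```

```text
clock 14.9 tcp [595.4 169.5 173.9] zhead 97.56 xdown [-0.001  0.    -1.   ] F [-3.5 -1.1  5.6] M [-0.03  0.56 -0.01] gap 11.8 j [ 0.22  0.48  1.35  0.    1.32 -1.48]
dp cm [ 1.24 -0.02  0.05] world [  0.1   0.5 -12.4]
turn deg [ 0.06  0.01 -0.05]
dp after turn [ 1.24 -0.02  0.05]
```

Request:
jog_arm(
  turn=[
    [1, 0, 0],
    [-1, 0, 0],
  ],
  dp=[
    [0.35, 0.05, 0],
    [0.35, 0, 0],
  ],
  gripper=[1, 1],
)

```text
clock: 15.15
eef_pos: [595.2, 169.5, 167.8]
eef_rot: [-1.213, 1.57, 0.489]
wrist_force: [-5.1, -1.8, 10.6]
finger_gap: 11.7
```

Request:
jog_arm(
  turn=[
    [1, 0, 0],
    [-1, 0, 0],
  ],
  dp=[
    [0.3, 0, 0],
    [0.3, 0, 0],
  ],
  gripper=[1, 1],
)

```text
clock: 15.4
eef_pos: [595.1, 169.6, 162.9]
eef_rot: [-1.291, 1.569, 0.41]
wrist_force: [-3.4, -1.5, 7.9]
finger_gap: 11.9
```

Run:
```python
from h import *
plan([595.5,170,161.5],97.5)
```

```text
clock 15.4 tcp [595.1 169.6 162.9] zhead 97.46 xdown [ 1.7e-03  7.0e-04 -1.0e+00] F [-3.4 -1.5  7.9] M [-0.33  0.87 -0.03] gap 11.9 j [ 0.22  0.49  1.36  0.    1.29 -1.48]
dp cm [ 0.14 -0.04  0.03] world [ 0.4  0.4 -1.4]
turn deg [-0.04  0.03  0.1 ]
dp after turn [ 0.14 -0.04  0.04]
```

Request:
jog_arm(
  turn=[
    [0, 0, 0],
    [0, 0, 0],
  ],
  dp=[
    [0.2, 0, 0],
    [0.2, 0, 0],
  ],
  gripper=[1, 1],
)

```text
clock: 15.65
eef_pos: [595.3, 169.5, 160.6]
eef_rot: [-1.469, 1.568, 0.231]
wrist_force: [-9.9, -1.4, 25.9]
finger_gap: 11.5
```

Request:
jog_arm(
  turn=[
    [0.5, 0, 0],
  ],
  dp=[
    [0.2, 0, 0],
  ],
  gripper=[1],
)

```text
clock: 15.78
eef_pos: [595.3, 169.6, 160.6]
eef_rot: [-1.488, 1.566, 0.204]
wrist_force: [-12.1, -3.5, 23.4]
finger_gap: 11.9
```

Run:
```python
from h import *
plan([595.5,170,161.5],97.5)
snap('scene','s9')
a=cv2.imread('pics/s9.png')[165:225,340:410];cv2.imwrite('pics/s9d.png',cv2.resize(a,None,fx=9,fy=9,interpolation=cv2.INTER_CUBIC))
```

```text
clock 15.775 tcp [595.3 169.6 160.6] zhead 96.93 xdown [ 4.3e-03  9.0e-04 -1.0e+00] F [-12.1  -3.5  23.4] M [-0.54  2.56  0.05] gap 11.9 j [ 0.22  0.49  1.37 -0.    1.28 -1.47]
dp cm [-0.09 -0.03  0.04] world [0.2 0.4 0.9]
turn deg [-0.57  0.02  0.25]
dp after turn [-0.09 -0.03  0.04]
```

View pics/s9d.png

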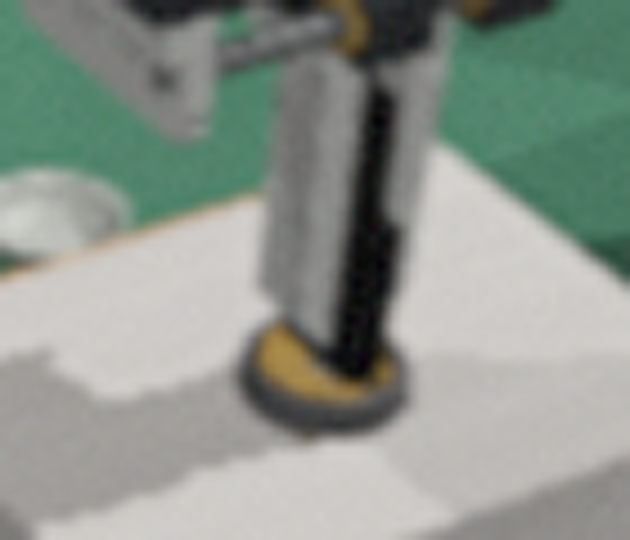

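Home: the descent stopped at TCP z 160.6 with about 24 N, and the scene view shows the handle seated on the brass face at (350,370) in the crop. Turning clockwise now.

Request:
jog_arm(
  turn=[
    [3, 0, 0],
    [6, 0, 0],
    [6, 0, 0],
  ],
  dp=[
    [0.02, 0.05, 0],
    [0.06, 0, 0],
    [0.06, 0, 0],
  ],
  gripper=[1, 1, 1],
  grip_force=45,
)

```text
clock: 16.2
eef_pos: [595.0, 169.8, 160.8]
eef_rot: [-1.147, 1.564, 0.274]
wrist_force: [-3.7, -0.0, 8.9]
finger_gap: 11.5
```

Run:
```python
from h import *
plan([595.5,170,160.6],0)
```

```text
clock 16.2 tcp [595.  169.8 160.8] zhead 81.44 xdown [ 0.0065  0.0018 -1.    ] F [-3.7 -0.   8.9] M [0.19 0.99 0.05] gap 11.5 j [ 0.22  0.49  1.37  0.    1.28 -1.2 ]
dp cm [ 0.02 -0.05  0.03] world [ 0.5  0.2 -0.2]
turn deg [81.43  0.38  0.18]
dp after turn [0.02 0.02 0.05]
```

Request:
jog_arm(
  turn=[
    [7, 0, 0],
    [7, 0, 0],
    [7, 0, 0],
    [7, 0, 0],
  ],
  dp=[
    [0.06, 0, 0],
    [0.06, 0, 0],
    [0.06, 0, 0],
    [0.06, 0, 0],
  ],
  gripper=[1, 1, 1, 1],
)

```text
clock: 16.7
eef_pos: [595.2, 170.7, 160.8]
eef_rot: [-0.528, 1.561, 0.388]
wrist_force: [-3.4, 0.6, 8.5]
finger_gap: 11.8
```

Run:
```python
from h import *
plan([595.5,170,160.6],0)
```

```text
clock 16.7 tcp [595.2 170.7 160.8] zhead 52.47 xdown [ 0.0092  0.0037 -1.    ] F [-3.4  0.6  8.5] M [0.07 0.71 0.02] gap 11.8 j [ 0.22  0.48  1.37  0.    1.28 -0.7 ]
dp cm [ 0.02 -0.07 -0.04] world [ 0.3 -0.7 -0.2]
turn deg [5.246e+01 5.900e-01 4.000e-02]
dp after turn [ 0.02 -0.07  0.03]
```

Request:
jog_arm(
  turn=[
    [7, 0.2, 0],
    [7, 0.2, 0],
    [7, 0.2, 0],
    [7, 0.2, 0],
  ],
  dp=[
    [0.06, -0.02, 0],
    [0.06, -0.02, 0],
    [0.06, 0, 0],
    [0.06, 0, 0],
  ],
  gripper=[1, 1, 1, 1],
)

```text
clock: 17.2
eef_pos: [596.0, 171.5, 160.8]
eef_rot: [-1.467, 1.568, -1.058]
wrist_force: [-1.0, 0.8, 7.2]
finger_gap: 11.7
```

Run:
```python
from h import *
plan([595.5,170,160.6],0)
```

```text
clock 17.2 tcp [596.  171.5 160.8] zhead 23.48 xdown [ 0.0015 -0.0027 -1.    ] F [-1.   0.8  7.2] M [-0.    0.51  0.11] gap 11.7 j [ 0.22  0.49  1.36 -0.    1.29 -0.19]
dp cm [ 0.02 -0.12 -0.11] world [-0.5 -1.5 -0.2]
turn deg [23.48  0.05  0.17]
dp after turn [ 0.02 -0.15 -0.05]
```

Request:
jog_arm(
  turn=[
    [7, 0, 0],
    [7, 0, 0],
    [7, 0, 0],
  ],
  dp=[
    [0.06, 0, 0],
    [0.06, 0, 0],
    [0.06, 0, 0],
  ],
  gripper=[1, 1, 1],
)

```text
clock: 17.58
eef_pos: [596.8, 171.8, 160.8]
eef_rot: [-0.377, 1.565, -0.347]
wrist_force: [-1.4, -0.2, 6.7]
finger_gap: 11.8
```

Request:
jog_arm(
  turn=[
    [3, 0, 0],
    [1, 0, 0],
  ],
  dp=[
    [0.06, 0, 0],
    [0.06, 0, 0],
  ],
  gripper=[1, 1],
)

```text
clock: 17.82
eef_pos: [597.3, 171.9, 160.8]
eef_rot: [-0.164, 1.564, -0.208]
wrist_force: [-1.9, -1.1, 7.6]
finger_gap: 11.4
```

Run:
```python
from h import *
plan([595.5,170,160.6],0)
```

```text
clock 17.825 tcp [597.3 171.9 160.8] zhead -2.53 xdown [ 0.0071 -0.0015 -1.    ] F [-1.9 -1.1  7.6] M [-0.15  0.66  0.14] gap 11.4 j [ 0.22  0.49  1.36 -0.    1.28  0.27]
dp cm [ 0.02 -0.2  -0.17] world [-1.8 -1.9 -0.2]
turn deg [-2.53  0.41  0.08]
dp after turn [ 0.02 -0.19 -0.18]
```

Request:
jog_arm(
  turn=[
    [2, 0, 0],
    [1.5, 0, 0],
  ],
  dp=[
    [0.05, 0, 0],
    [0.05, 0, 0],
  ],
  gripper=[1, 1],
)

```text
clock: 18.08
eef_pos: [597.4, 172.0, 160.8]
eef_rot: [-0.049, 1.563, -0.157]
wrist_force: [-3.4, -0.7, 7.3]
finger_gap: 11.6
```

Run:
```python
from h import *
plan(None,-5)
for i in range(6): 
    s,p,Rm=tool(); print(s['moment'].round(3))
snap('scene','s10');snap('top','t10');snap('wrist','w10')
plan(None,-5)
a=cv2.imread('pics/s10.png')[150:260,300:460];cv2.imwrite('pics/s10d.png',cv2.resize(a,None,fx=5,fy=5,interpolation=cv2.INTER_CUBIC))
```

```text
clock 18.075 tcp [597.4 172.  160.8] zhead -6.15 xdown [ 0.0082 -0.0013 -1.    ] F [-3.4 -0.7  7.3] M [-0.19  0.88  0.34] gap 11.6 j [ 0.22  0.49  1.36 -0.    1.28  0.33]
turn deg [-1.15  0.47  0.03]
[-0.187  0.879  0.337]
[-0.187  0.879  0.337]
[-0.187  0.879  0.337]
[-0.187  0.879  0.337]
[-0.187  0.879  0.337]
[-0.187  0.879  0.337]
clock 18.225 tcp [597.4 172.  160.8] zhead -6.11 xdown [ 0.0082 -0.0012 -1.    ] F [-4.3 -0.9  7.6] M [-0.2   0.88  0.24] gap 11.7 j [ 0.22  0.49  1.36 -0.    1.28  0.33]
turn deg [-1.11  0.47  0.02]
```

View pics/s10d.png

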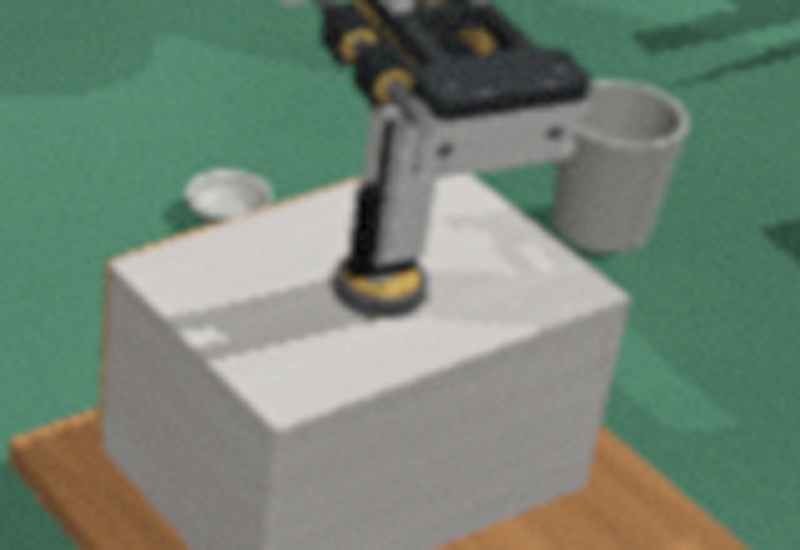

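View pics/w10.png

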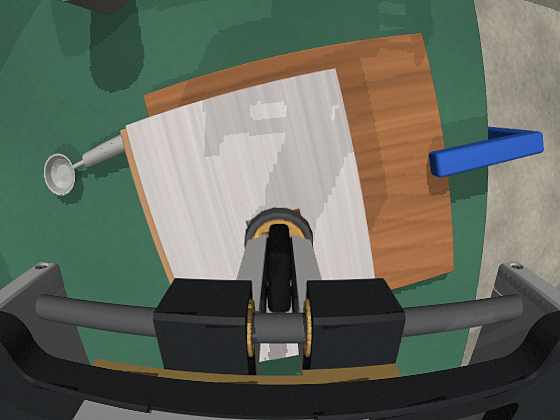

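The key is turned about 103°, which is past 90° plus the play, and the torque has risen against the stop. The wrist view shows the handle seated in the lock at (279,240). A last check of the box and bystanders from the top view:

Run:
```python
from h import *
im,W=pts('t10'); im0,W0=pts('t0')
v,u=np.mgrid[:420,:560]
a=np.radians(7.5);ux=np.array([np.cos(a),np.sin(a)]);uy=np.array([-ux[1],ux[0]])
mm=(u>150)&(u<260)&(v>185)&(v<228);P=W[mm];q=P[:,:2]-[595.7,169.2];s=q@ux;t=q@uy
for b in (-94,-90,-88,-86,-84,-82):
    k=(abs(t)<90)&(s>=b)&(s<b+2); print(b,k.sum(),np.nanpercentile(P[k,2],[50,75]).round(1) if k.sum() else '')
d=cv2.absdiff(im,im0).max(-1)
for n,(c,r) in dict(cup=(98,236),spoon=(188,268),bowl=(453,203)).items(): print(n,np.median(d[r-18:r+18,c-18:c+18]))
cv2.imwrite('pics/t10.png',im[:,:,::-1])
```

```text
-94 26 [20.7 25.4]
-90 27 [20.5 25.7]
-88 182 [ 82.3 113.2]
-86 30 [134.8 135.4]
-84 29 [134.6 135.9]
-82 28 [134.8 136. ]
cup 6.0
spoon 39.0
bowl 20.0
```

View pics/t10.png

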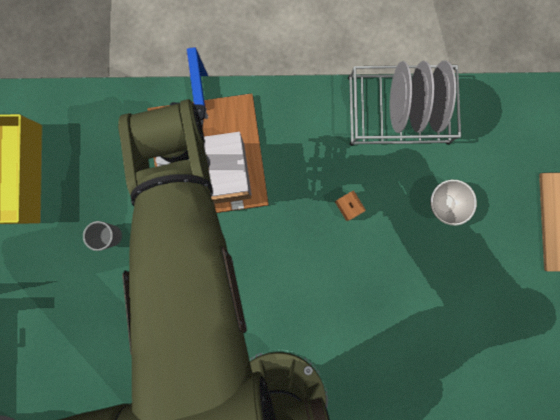

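The top view shows the box shut with its edge at z≈134.8, and the cup (98,236) and bowl (453,203) unmoved. The spoon is hidden under the arm here, but the wrist view showed it in place.

Run:
```python
from h import *
plan(None)
print(order.sign_off())
```

```text
clock 18.225 tcp [597.4 172.  160.8] zhead -6.11 xdown [ 0.0082 -0.0012 -1.    ] F [-4.3 -0.9  7.6] M [-0.2   0.88  0.24] gap 11.7 j [ 0.22  0.49  1.36 -0.    1.28  0.33]
the job is handed in; nothing more can be done
None
```

The job is handed in at 18.2 s with the box shut and the key held turned in the lock. I pushed the box to its stop, took the key from its stand, and worked it past the pins until it was fully home. Then I turned it clockwise and held it there.

**Last checks:**
- **Box:** after the turn, the panel's top edge was at z about 134.8 mm, with its face flush at the shut position. The push to the stop peaked at about 23 N.
- **Key seated:** it met a firm stop at about 24–26 N, and the scene picture showed the handle on the brass face. The tool height stayed at 160.8 mm throughout the turn.
- **Key turned:** the gripper turned about 103°, slightly more than the roughly 99° expected at the stop. The torque was 0.34 N m, then 0.24 N m, above the spring's roughly 0.1 N m, so I take the lock to be at its stop. The lock angle itself was not visible, and a few degrees may have slipped in the grip.
- **Bystanders:** the cup and bowl looked unmoved in the top view. The teaspoon was hidden under the arm there; the last wrist view shows it still lying in front of the box, but I did not measure it.

The scene and wrist cameras disagreed by about 3 mm on where the blade tip was relative to the lock. I aimed between the two, and the blade entered the funnel without contact.

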